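# Close and bolt the jade piece case

### The arm

A 7-joint arm with a two-finger parallel gripper is mounted at the origin on the work surface. World frame = base frame: x ahead of the robot, y to its left, z up, the work surface at z = 0. Lengths are in m, angles in rad, forces in N, time in s.
With the tool pointing down it reaches from about 0.425 to 0.825 m from the base axis. Payload 3.6 kg.
Tool frame: the origin (TCP) lies on the centre line of the jaws, within the pads' length; the fingertips stand arm.tip_reach ahead of it and the grasp point (between the pads) lies 11 mm behind it (arm.tip_reach is the distance from the TCP to the fingertips, in m); z points along the fingers, y is the direction in which the jaws open and shut (so a half turn about z gives the same grasp; the last joint's range is limited). The gripper opens to 93 mm and grips with 3 to 60 N. Pads are 15 mm wide; open, the fingers measure 128 mm over their backs; the gripper's body (75 mm by 188 mm) begins 65 mm behind the grasp point.
Start: joints at [-0.026, 0.615, -0.013, 1.423, 0.008, 1.103, -0.04], TCP at [0.65, 0, 0.227] pointing down, gripper open.
Joint ranges: [-3.12, 3.12], [-0.3, 2.06], [-1.34, 1.32], [0.26, 2.42], [-1.36, 4.5], [0.01, 1.98], [-2.84, 2.84]. Speed limits (rad/s): [2.79, 2.79, 3.14, 3.14, 3.14, 3.14, 3.14].

### API

Orientations are given as a unit quaternion [w, x, y, z].
In Python, from bench import telemetry, vision, workorder, arm gives the robot as it stands.
- The arm moves only by the tool move_arm, never from a script. Its argument "targets" is a list of rows, each a list of 7 numbers: the opening, from -1 (shut) to 1 (fully open), then the shift along the tool's x, y, z in m, then the turn, a rotation vector about the tool's x, y, z in degrees. In form: [[claw, dx, dy, dz, ax, ay, az], ...]. A call has 1 to 20 rows; each row is the pose to reach, as a shift and turn from the pose measured when the call began, along the tool's axes at that moment; what a row does not reach only later rows make up. A row lasts 1/8 s, in which the tool goes at most 62.5 mm and 10.7 degrees, less where a joint would pass 70% of its speed; a pose out of reach is approached as far as the arm can. A call with a gripper value outside its range is refused whole. The fingers move at their own pace and stop on an object; the grip force is fixed at half the most. Time passes only in rows, so rows that repeat a pose let the fingers close. It gives the time, the measured TCP pose, the force and the opening at its end, in the units of the state.
- telemetry.get_state(): the state, without advancing time (a new reading comes with each control period).
- vision.read_camera(name): name is "scene" or "side" or "wrist"; returns a dict with "image" (420x560x3 uint8, blue, green, red), "vertical_fov" (degrees; the focal length in pixels is half the picture's height over the tangent of half this angle, whatever the lens; pixels are square), "cx", "cy" (the principal point, pixels), "k1" (the pictures are not rectified: a ray, as slopes to the right and down, at radius r is drawn at 1 + k1 r^2 times it, then the intrinsics apply), "xyz" and "rotation" of the camera in the world. Camera axes: x right, y up, looking along -z (the intrinsics and any distortion apply to the point x, -y, -z); pixel columns grow to the right and rows downward; lengths in m; the calibration is good to about 2 mm. A picture is of the moment at which its call begins. There is no depth.
- workorder.finish_job(): hands the job in, once; it reports no verdict.
The state is a dict: "t": time; "q": joint angles; "qd": joint speeds; "joint_torque": joint torques, N m; "eef_pos": TCP position; "eef_rot": TCP orientation; "force": force on the tool from outside, world axes, zero at the start; "moment": the same for the moment, N m; "width": opening from 0.0 (shut) to 1.0 (fully open).
Only numpy, scipy, OpenCV 4.12 (cv2) and the standard library are available. Lean on these libraries where they do the work, as an engineer would, in place of code of your own. Each camera call takes 0.05 s, during which the arm holds its last target.

### The job

Close up the jeweller's case: with the fingertips, push the sliding lid by its orange ledge until it is fully shut, and only then push the brass bolt by its upright tab all the way across behind the lid. Push only: do not grip the ledge or the tab between the fingers, and leave the handpiece, the jade ring, the jar and the silver flower lying where they are.

Things in the scene. Friction and masses are not known exactly. Their poses are not given: they have to be found in the camera images.
- case: wooden case screwed to the bench, 190 (its x) by 250 (its y) by 50 mm high; origin at the centre of its underside, z up. Left (+y) half: window with jade rings inside, y 5 to 115 and x -15 to 75 mm. Right half: flat deck at height 50 mm. Steel rails 9 mm high run along y at x -28 (gap for the bolt) and x 88 mm
- lid (a joint): slide of the lid, m: 0 = fully shut over the window (at a stop), grows to 0.11 as it slides to the case's -y over the deck. Milky clear pane in an aluminium frame, 110 by 120 mm (case x, y), top 57 mm above the bench; shut, its trailing (-y) edge is at case y = 0. About 2.5 N moves it; it stays where left and cannot lift off
- ledge (a point): orange upright ledge on the lid's trailing edge: plate 60 (case x) by 5 (case y) mm, from 57 to 83 mm above the bench. Point: centre of its flat -y push face, 70 mm high, at case x 30 and, shut, case y 2 mm; axes as the case's. Push this face to the case's +y. A sloped brace reaches 31 mm beyond the face; pressing ledge and brace at once is a grip
- bolt (a joint): slide of the bolt, m: 0 = withdrawn, 0.032 = fully across (at a stop), moving to the case's +x; starts below 0.007. Brass bar 14 mm wide, top 60 mm above the bench, at case y -9 mm; it passes just behind the shut lid's trailing edge and would run into a lid not yet shut. About 2 N moves it; it stays where left
- tab (a point): brass upright tab on the bolt's near (-x) end: plate 28 (case y) by 5 (case x) mm, from 60 to 86 mm above the bench. Point: centre of its flat -x push face, 73 mm high, at case y -9 and, withdrawn, case x -80 mm; axes as the case's. Push this face to the case's +x. A sloped brace reaches 17 mm beyond the face; pressing tab and brace at once is a grip
- handpiece: loose grey rotary handpiece lying on the bench right of the case, along its x, 150 mm long, 29 mm thick; origin under its middle. Leave alone
- pendant: loose flat green jade ring, 34 mm outside, 9 mm high, lying on the case's near left wooden top; origin at the centre of its underside. Leave alone
- jar: loose white jar with black cap, 48 mm across, 50 mm high, left of the case; origin at the centre of its underside. Leave alone
- flower: loose silver flower casting, about 65 mm across, 22 mm high, left of the case; origin at the centre of its underside. Leave alone

How it is judged:
By the outcome, as a careful person would: the job done as asked, in the order asked, and still so for the second after the job is handed in, with the robot touching nothing.
It also fails if it takes over 35 s, if anything falls off the work surface, if the arm or the gripper's body presses on something with over 40 N, if the wrist force passes 120 N, or if a joint passes its speed limit or range.

## Working session

There is one attempt and no reset: what is moved stays moved. The work goes in short steps, Python scripts to look and compute and a tool call to move; the robot and the scene stay as the last step left them, time stands still between calls to the robot, and variables do not carry over. Pictures are saved under pics/ and viewed, and the job is handed in when it is done.

Besides the shell and the picture viewer there is one more tool, called after "Request:" as a command line: name --pt "numbers of a row" for each row, then --argument value for the rest. move_arm: Moves the arm, as the interface text tells. Its arguments: {"type":"object","properties":{"targets":{"type":"array","items":{"type":"array","items":{"type":"number"}}}},"required":["targets"]}

```bash
ls; mkdir -p pics; python3 - <<'E'
from bench import telemetry, vision, arm
import cv2
print(telemetry.get_state()); print([ (a,getattr(arm,a)) for a in dir(arm) if a[0]!='_'])
for n in ["scene","side","wrist"]:
    c=vision.read_camera(n); cv2.imwrite(f"pics/{n}0.png",c.pop("image")); print(n,c)
E
```

```text
pics
{'t': 0.0, 'q': array([-0.02651351,  0.61591414, -0.01258587,  1.42492681,  0.00810773,
        1.10337468, -0.04040956]), 'qd': array([-0.0004526 , -0.0009638 , -0.00157174,  0.00046217, -0.00109385,
        0.00104614, -0.00082522]), 'joint_torque': array([ 5.37042069e-04, -4.58937871e+01,  2.08912762e-01, -1.65743172e+01,
       -6.11085235e-02,  2.03703978e-02,  2.53581929e-04]), 'eef_pos': array([ 6.49218675e-01, -1.13397475e-06,  2.25475284e-01]), 'eef_rot': array([-0.00088741,  0.70708878,  0.70712361, -0.00093113]), 'force': array([-0.74941607, -0.31532983, -0.02503084]), 'moment': array([-0.01210418,  0.00329716, -0.00031082]), 'width': 0.9969309462547863}
[('MotionError', <class 'bench.MotionError'>), ('tip_reach', 0.008)]
scene {'vertical_fov': 42.326239661670954, 'cx': 274.2158517923109, 'cy': 213.31645403092816, 'k1': -0.20624546559972862, 'xyz': array([1.02244117, 0.77729596, 0.65115458]), 'rotation': array([0.23012785, 0.13774023, 0.45352265, 0.84993294])}
side {'vertical_fov': 55.99715008902918, 'cx': 275.0795925334186, 'cy': 207.12644011700925, 'k1': -0.008679296168368981, 'xyz': array([0.41522004, 0.57048142, 0.53042158]), 'rotation': array([-0.13994461, -0.06579948,  0.41650651,  0.89588407])}
wrist {'vertical_fov': 60.36918584584095, 'cx': 278.15995677004025, 'cy': 212.98758483792446, 'k1': -0.07470626688987264, 'xyz': array([0.65039512, 0.07828499, 0.38396004]), 'rotation': array([ 9.89675849e-01, -1.43318131e-01,  1.22233208e-03,  3.64154546e-04])}
```

View pics/scene0.png

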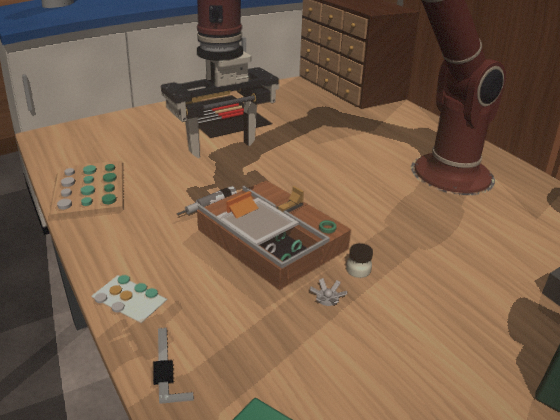

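View pics/side0.png

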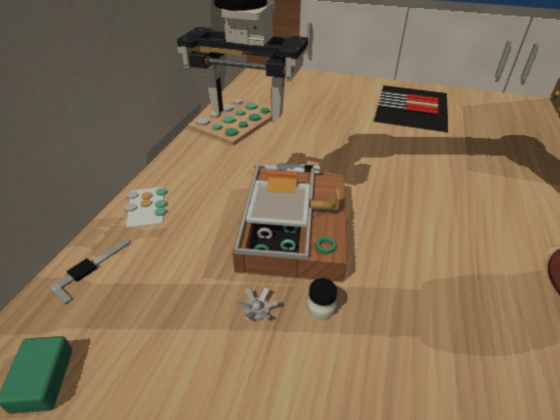

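View pics/wrist0.png

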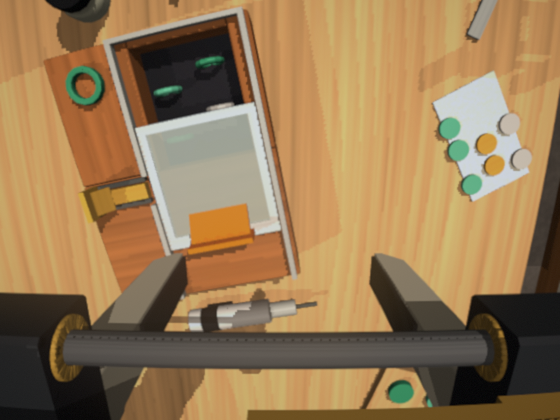

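```bash
python3 - <<'E'
import cv2
i=cv2.imread("pics/wrist0.png")
cv2.imwrite("pics/w0a.png",cv2.resize(i[0:150,40:310],None,fx=2.9,fy=2.9,interpolation=cv2.INTER_CUBIC))
cv2.imwrite("pics/w0b.png",cv2.resize(i[150:310,70:310],None,fx=3.3,fy=3.3,interpolation=cv2.INTER_CUBIC))
i=cv2.imread("pics/side0.png")
cv2.imwrite("pics/s0a.png",cv2.resize(i[150:290,225:360],None,fx=4,fy=4,interpolation=cv2.INTER_CUBIC))
E
```

```text
(no output)
```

View pics/w0a.png

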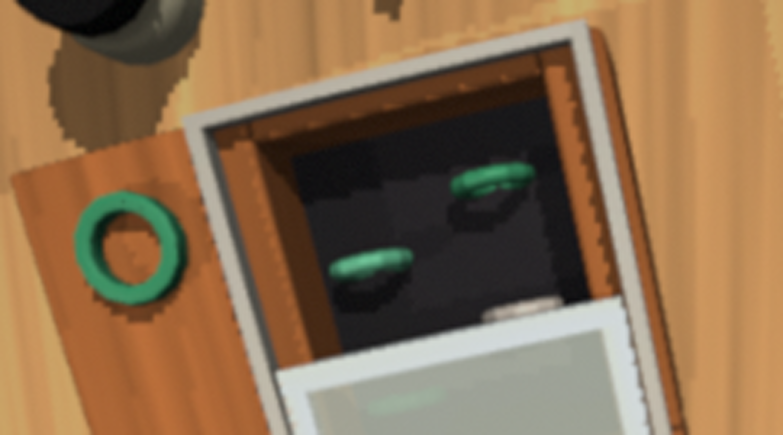

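View pics/w0b.png

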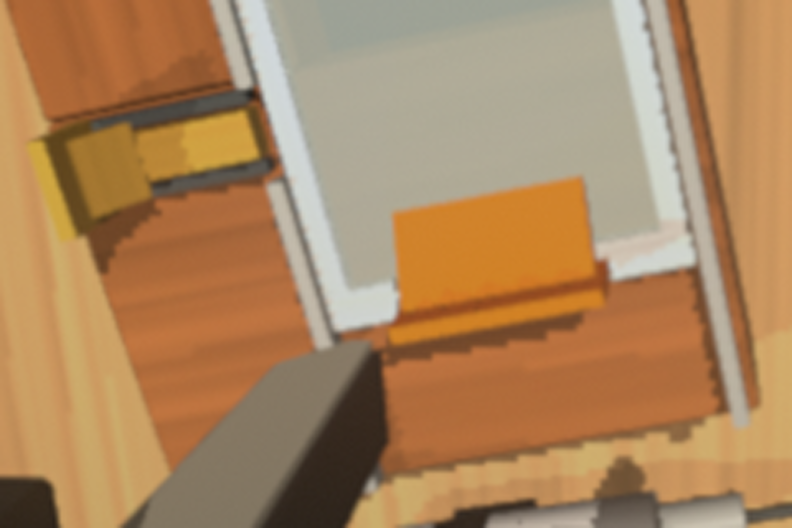

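View pics/s0a.png

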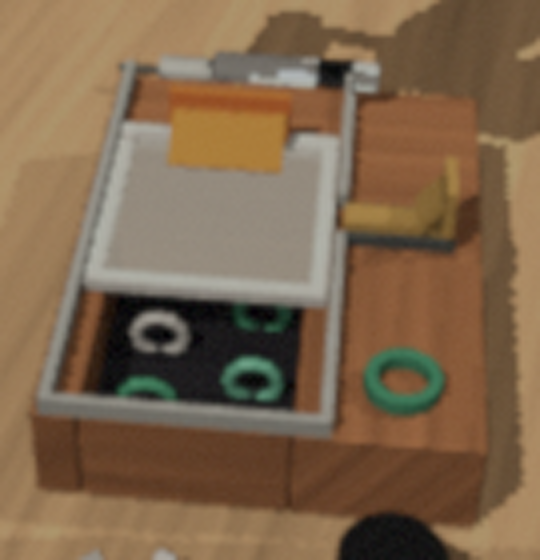

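```bash
cat > h.py <<'E'
import numpy as np, cv2
from scipy.spatial.transform import Rotation as R
from scipy.optimize import least_squares
def cam(c): 
    f=210/np.tan(np.radians(c["vertical_fov"])/2); q=np.array(c["rotation"])
    return dict(f=f,cx=c["cx"],cy=c["cy"],k1=c["k1"],p=np.array(c["xyz"]),R=R.from_quat(np.roll(q,-1)))
def proj(c,P):
    v=c["R"].inv().apply(np.atleast_2d(P)-c["p"]); s=np.c_[v[:,0],-v[:,1]]/(-v[:,2:])
    s=s*(1+c["k1"]*(s**2).sum(1,keepdims=True)); return s*c["f"]+[c["cx"],c["cy"]]
def c2w(p,P):
    x,y,a=p; P=np.atleast_2d(P)/1000.; c,s=np.cos(a),np.sin(a)
    return np.c_[x+c*P[:,0]-s*P[:,1],y+s*P[:,0]+c*P[:,1],P[:,2]]
E
cat > fit0.py <<'E'
from h import *
from bench import vision
W=cam(vision.read_camera("wrist")); S=cam(vision.read_camera("side"))
a=lambda u,v:(40+u/2.9,v/2.9)
b=lambda u,v:(70+u/3.3,150+v/3.3)
s=lambda u,v:(225+u/4,150+v/4)
obs=[(W,(-95,125,50),a(12,177),''),(W,(95,-125,50),b(758,403),''),
(S,(-95,125,50),s(483,453),''),(S,(95,125,50),s(35,413),''),(S,(-95,125,0),s(475,523),''),(S,(-95,-125,50),s(475,98),''),
(W,(-25,120,57),a(278,372),'l'),(W,(85,120,57),a(622,297),'l'),(W,(-25,0,57),b(335,333),'l'),(W,(85,0,57),b(695,265),'l'),
(W,(-80,5,86),b(30,145),'b'),(W,(-80,-23,86),b(68,240),'b')]
def res(x):
    r=[]
    for c,P,uv,k in obs:
        P=np.array(P,float)
        if k=='l':P[1]-=x[3]
        if k=='b':P[0]+=x[4]
        r.append(proj(c,c2w(x[:3],P))[0]-uv)
    return np.array(r).ravel()
o=least_squares(res,[.58,.15,.2,60,3],x_scale=[.1,.1,.1,10,10],loss='soft_l1')
print(o.x.round(4)); print(res(o.x).reshape(-1,2).round(1))
x=o.x
for n,P in dict(ledge=(30,2-x[3],70),tab=(-80+x[4],-9,73)).items(): print(n,c2w(x[:3],P))
for P in [(0,2-x[3],83),(60,2-x[3],83),(0,2-x[3],57),(60,2-x[3],57)]:
    p=proj(W,c2w(x[:3],P))[0]; print(P,(p-[70,150])*3.3)
E
python3 fit0.py
```

```text
[5.55100e-01 1.87000e-02 1.98800e-01 7.24715e+01 1.57660e+00]
[[-2.2 -0.8]
 [ 1.2  1.7]
 [ 1.1 -1.9]
 [-2.1 -1.3]
 [-0.3  0.4]
 [-0.  -1.6]
 [-0.8  0.4]
 [-0.   0. ]
 [-0.  -0.2]
 [ 0.6 -0.2]
 [ 0.4 -1. ]
 [-0.5  0.3]]
ledge [[ 0.59841688 -0.0444683   0.07      ]]
tab [[ 0.47998936 -0.00561847  0.073     ]]
(0, np.float64(-70.4715002715561), 83) [392.65017208 345.84133471]
(60, np.float64(-70.4715002715561), 83) [605.55763211 306.19807339]
(0, np.float64(-70.4715002715561), 57) [413.48723751 311.19328952]
(60, np.float64(-70.4715002715561), 57) [611.5769329  273.83951004]
```

```bash
cat >> h.py <<'E'
CASE=(.5551,.0187,.1988)
def plan(P,turn0=None):
    "tool shift to bring the TCP to case point P (mm), and current yaw"
    from bench import telemetry
    s=telemetry.get_state(); q=R.from_quat(np.roll(s["eef_rot"],-1)); 
    w=c2w(CASE,P)[0]; e=np.array(s["eef_pos"])
    a=CASE[2]; d=e-[CASE[0],CASE[1],0]; 
    print("t",s["t"],"TCP in case mm",(np.array([np.cos(a)*d[0]+np.sin(a)*d[1],-np.sin(a)*d[0]+np.cos(a)*d[1],d[2]])*1000).round(1),"F",s["force"].round(1),"w",round(s["width"],3))
    # desired: tool x = case y, tool y = case x, z down
    M=np.array([[-np.sin(a),np.cos(a),0],[np.cos(a),np.sin(a),0],[0,0,-1]]).T
    print("shift",q.inv().apply(w-e).round(4),"turn",(q.inv()*R.from_matrix(M)).as_rotvec(degrees=True).round(2))
E
python3 -c "
from h import *
plan((30,-97,150)); plan((30,-97,73))"
```

```text
t 0.25 TCP in case mm [ 89.  -37.  226.1] F [0.3 0.8 0.2] w 0.997
shift [-0.0705 -0.0459  0.0761] turn [-7.000e-02 -1.000e-02 -1.139e+01]
t 0.25 TCP in case mm [ 89.  -37.  226.1] F [0.3 0.8 0.2] w 0.997
shift [-0.0705 -0.0458  0.1531] turn [-7.000e-02 -1.000e-02 -1.139e+01]
```

Request:
move_arm --pt "-1 -0.02 -0.012 0.02 0 0 -3" --pt "-1 -0.045 -0.03 0.04 0 0 -7" --pt "-1 -0.07 -0.046 0.06 0 0 -11.4" --pt "-1 -0.0705 -0.046 0.076 0 0 -11.4" --pt "-1 -0.0705 -0.046 0.076 0 0 -11.4" --pt "-1 -0.0705 -0.046 0.076 0 0 -11.4" --pt "-1 -0.0705 -0.046 0.076 0 0 -11.4" --pt "-1 -0.0705 -0.046 0.076 0 0 -11.4"

```text
t: 1.25
eef_pos: [0.6041, -0.0699, 0.1507]
eef_rot: [0.0, 0.633, 0.774, 0.0]
force: [0.3, -0.7, -0.0]
width: 0.191
```

```bash
python3 - <<'E'
from h import *
from bench import vision
plan((30,-97,73))
for n in ["wrist","side","scene"]:
    i=vision.read_camera(n)["image"]; cv2.imwrite(f"pics/{n}1.png",i)
E
```

```text
t 1.25 TCP in case mm [ 30.6 -96.5 150.7] F [ 0.3 -0.7 -0. ] w 0.191
shift [-0.0005 -0.0006  0.0777] turn [ 0.01 -0.    0.06]
```

View pics/wrist1.png

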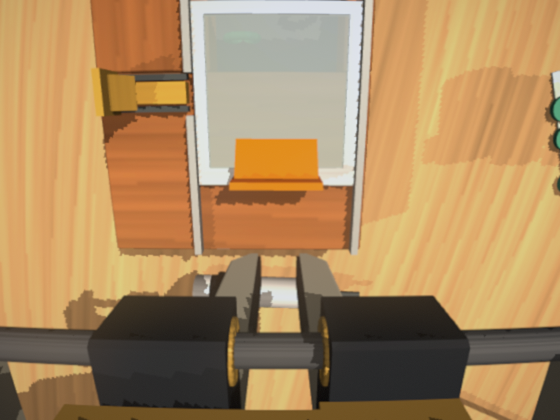

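View pics/side1.png

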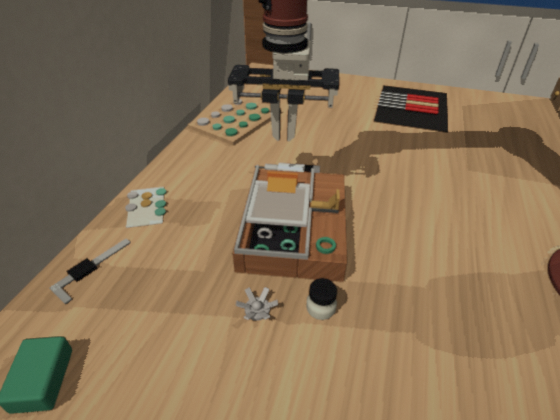

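The case now lies square in the wrist view. The ledge is centred at about (277,184) with the closing fingers at (278,260) behind it, and the deck behind the lid is clear. Next I lower the arm.

Request:
move_arm --pt "-1 -0.0005 -0.0005 0.03 0 0 0" --pt "-1 -0.0005 -0.0005 0.055 0 0 0" --pt "-1 -0.0005 -0.0005 0.07 0 0 0" --pt "-1 -0.0005 -0.0005 0.078 0 0 0" --pt "-1 -0.0005 -0.0005 0.078 0 0 0"

```text
t: 2.02
eef_pos: [0.6034, -0.0709, 0.0723]
eef_rot: [-0.0, 0.633, 0.774, -0.0]
force: [0.7, -0.3, 0.2]
width: 0.007
```

```bash
python3 - <<'E'
from h import *
from bench import vision
plan((30,-97,73))
for n in ["wrist","side","scene"]:
    i=vision.read_camera(n)["image"]; cv2.imwrite(f"pics/{n}2.png",i)
    if n=="side": cv2.imwrite("pics/s2c.png",cv2.resize(i[100:260,220:370],None,fx=3.6,fy=3.6,interpolation=cv2.INTER_CUBIC))
E
```

```text
t 2.025 TCP in case mm [ 29.6 -97.4  72.3] F [ 0.7 -0.3  0.2] w 0.007
shift [ 0.0004  0.0004 -0.0007] turn [-0.05 -0.01  0.02]
```

View pics/wrist2.png

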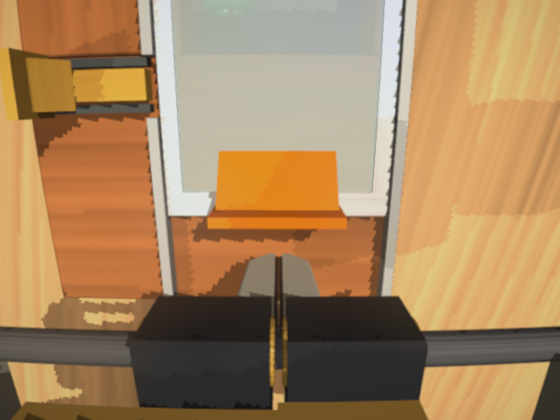

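View pics/s2c.png

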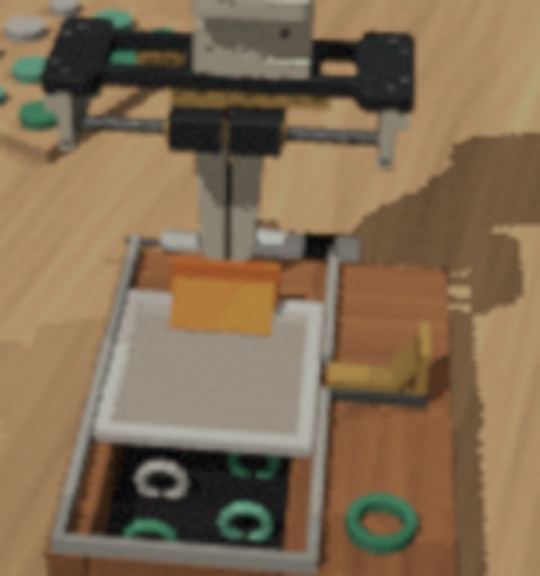

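The closed fingertips at (278,256) stand centred behind the ledge's push face at row 228, with a gap. Now I push slowly.

Request:
move_arm --pt "-1 0.005 0 0 0 0 0" --pt "-1 0.01 0 0 0 0 0" --pt "-1 0.015 0 0 0 0 0" --pt "-1 0.018 0 0 0 0 0" --pt "-1 0.021 0 0 0 0 0" --pt "-1 0.025 0 0 0 0 0" --pt "-1 0.03 0 0 0 0 0" --pt "-1 0.035 0 0 0 0 0" --pt "-1 0.04 0 0 0 0 0" --pt "-1 0.04 0 0 0 0 0"

```text
t: 3.42
eef_pos: [0.5959, -0.0303, 0.0733]
eef_rot: [-0.0, 0.633, 0.774, 0.001]
force: [0.1, -0.7, -0.0]
width: 0.001
```

```bash
python3 - <<'E'
from h import *
from bench import vision
plan((30,-14,73))
for n in ["wrist","side"]:
    i=vision.read_camera(n)["image"]; cv2.imwrite(f"pics/{n}3.png",i)
E
```

```text
t 3.425 TCP in case mm [ 30.3 -56.1  73.3] F [ 0.1 -0.7 -0. ] w 0.001
shift [ 0.0421 -0.0002  0.0003] turn [ 0.05 -0.06  0.09]
```

View pics/wrist3.png

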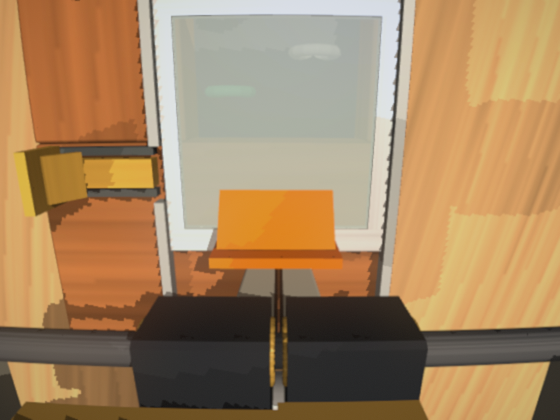

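The lid moves with the fingers, which now touch the ledge at (278,267). I continue the push.

Request:
move_arm --pt "-1 0.005 0 0 0 0 0" --pt "-1 0.01 0 0 0 0 0" --pt "-1 0.015 0 0 0 0 0" --pt "-1 0.02 0 0 0 0 0" --pt "-1 0.025 0 0 0 0 0" --pt "-1 0.03 0 0 0 0 0" --pt "-1 0.035 0 0 0 0 0" --pt "-1 0.039 0 0 0 0 0" --pt "-1 0.042 0 0 0 0 0" --pt "-1 0.044 0 0 0 0 0" --pt "-1 0.046 0 0 0 0 0"

```text
t: 4.9
eef_pos: [0.5867, 0.0148, 0.0733]
eef_rot: [-0.0, 0.633, 0.774, 0.001]
force: [0.8, -3.1, -1.6]
width: 0.004
```

```bash
python3 - <<'E'
from h import *
from bench import vision
plan((30,-5,73))
for n in ["wrist","side"]:
    i=vision.read_camera(n)["image"]; cv2.imwrite(f"pics/{n}4.png",i)
    if n=="side": cv2.imwrite("pics/s4c.png",cv2.resize(i[120:280,220:370],None,fx=3.6,fy=3.6,interpolation=cv2.INTER_CUBIC))
E
```

```text
t 4.9 TCP in case mm [ 30.2 -10.1  73.3] F [ 0.8 -3.1 -1.6] w 0.004
shift [ 0.0051 -0.0002  0.0003] turn [ 0.04 -0.07  0.07]
```

View pics/s4c.png

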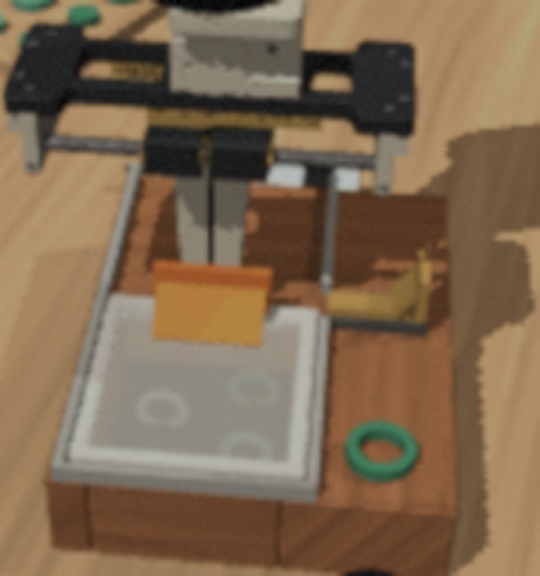

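The lid's leading frame at (190,465) is nearly at the end of the frame, with a few mm left. I take small steps until the force rises.

Request:
move_arm --pt "-1 0.002 0 0 0 0 0" --pt "-1 0.004 0 0 0 0 0" --pt "-1 0.005 0 0 0 0 0" --pt "-1 0.006 0 0 0 0 0"

```text
t: 5.5
eef_pos: [0.5858, 0.0189, 0.0734]
eef_rot: [0.001, 0.633, 0.774, -0.0]
force: [2.1, -5.9, -1.7]
width: 0.001
```

Request:
move_arm --pt "-1 0.002 0 0 0 0 0" --pt "-1 0.004 0 0 0 0 0" --pt "-1 0.004 0 0 0 0 0"

```text
t: 5.88
eef_pos: [0.5857, 0.0189, 0.0734]
eef_rot: [0.003, 0.634, 0.773, -0.001]
force: [3.6, -6.3, -1.9]
width: 0.007
```

```bash
python3 - <<'E'
from h import *
from bench import vision
plan((30,-5,73))
for n in ["wrist","side"]:
    i=vision.read_camera(n)["image"]; cv2.imwrite(f"pics/{n}5.png",i)
    if n=="side": cv2.imwrite("pics/s5c.png",cv2.resize(i[120:280,220:370],None,fx=3.6,fy=3.6,interpolation=cv2.INTER_CUBIC))
E
```

```text
t 5.875 TCP in case mm [30.1 -5.9 73.4] F [ 3.6 -6.3 -1.9] w 0.007
shift [ 0.0009 -0.0001  0.0004] turn [ 0.08  0.35 -0.12]
```

View pics/s5c.png

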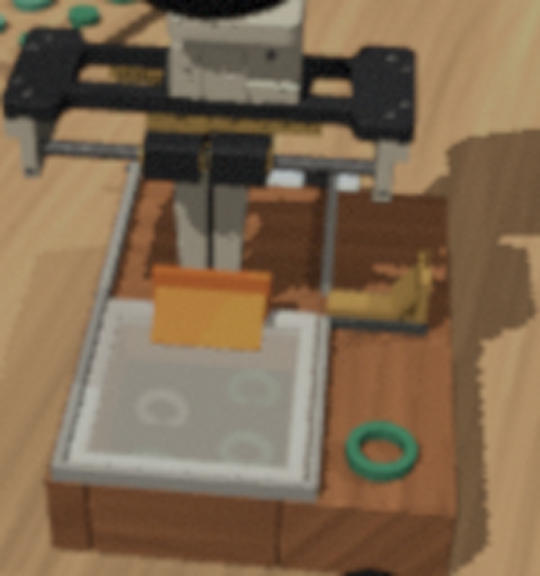

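View pics/wrist5.png

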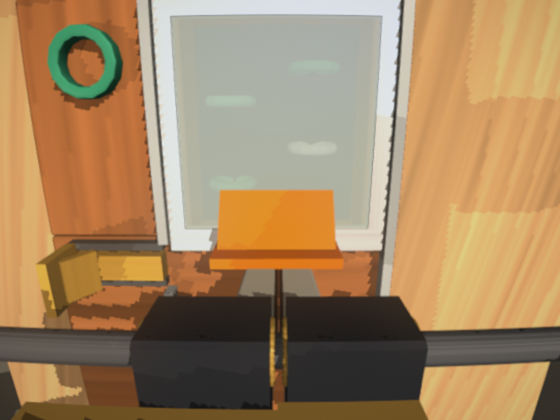

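The TCP stalled at case y -5.9, and the expected shut position is -5.5. I press a bit harder to confirm the stop.

Request:
move_arm --pt "-1 0.004 0 0 0 0 0" --pt "-1 0.007 0 0 0 0 0" --pt "-1 0.01 0 0 0 0 0" --pt "-1 0.01 0 0 0 0 0"

```text
t: 6.48
eef_pos: [0.5857, 0.0189, 0.0736]
eef_rot: [0.008, 0.636, 0.771, -0.005]
force: [4.1, -15.4, -2.5]
width: 0.007
```

```bash
python3 - <<'E'
from h import *
plan((30,-20,73))
E
```

```text
t 6.475 TCP in case mm [30.  -5.8 73.6] F [  4.1 -15.4  -2.5] w 0.007
shift [-0.0142  0.0001  0.0008] turn [ 0.14  1.05 -0.45]
```

The stop is firm: 15 N with no motion. I retreat and rise, then move to the tab, turning 90° so that the flat finger sides face it.

Request:
move_arm --pt "-1 -0.008 0 0 0 0 0" --pt "-1 -0.018 0 0 0 1 -0.4" --pt "-1 -0.018 0 -0.03 0 1 -0.4" --pt "-1 -0.018 0 -0.06 0 1 -0.4" --pt "-1 -0.018 0 -0.08 0 1 -0.4" --pt "-1 -0.018 0 -0.08 0 1 -0.4"

```text
t: 7.22
eef_pos: [0.5892, 0.0048, 0.1555]
eef_rot: [0.001, 0.633, 0.774, 0.003]
force: [-0.2, 0.3, -1.2]
width: 0.007
```

```bash
python3 - <<'E'
from h import *
from bench import telemetry,vision
plan((-110,-9,150)); print(telemetry.get_state()["q"].round(2))
for n in ["wrist"]:
    i=vision.read_camera(n)["image"]; cv2.imwrite(f"pics/{n}6.png",i)
E
```

```text
t 7.225 TCP in case mm [ 30.6 -20.4 155.5] F [-0.2  0.3 -1.2] w 0.007
shift [ 0.0115 -0.1407  0.0047] turn [ 0.33 -0.07  0.07]
[-0.01  0.59 -0.06  1.7   0.04  0.85  0.12]
```

View pics/wrist6.png

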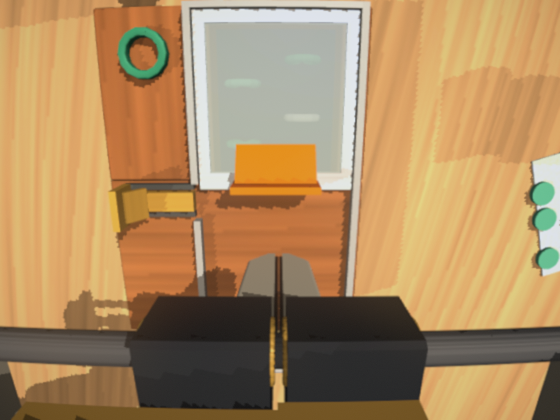

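The lid's leading frame (rows 10–20) now meets the case end. The bolt, with its bar end at (195,203), is still withdrawn.

Request:
move_arm --pt "-1 0.002 -0.015 0 0 0 9" --pt "-1 0.004 -0.03 0 0 0 18" --pt "-1 0.006 -0.045 0 0 0 27" --pt "-1 0.007 -0.06 0 0 0 36" --pt "-1 0.008 -0.075 0 0 0 45" --pt "-1 0.009 -0.09 0 0 0 54" --pt "-1 0.01 -0.105 0 0 0 63" --pt "-1 0.011 -0.12 0 0 0 72" --pt "-1 0.0115 -0.13 0 0 0 81" --pt "-1 0.0115 -0.1357 0 0 0 90" --pt "-1 0.0115 -0.1357 0 0 0 90" --pt "-1 0.0115 -0.1357 0 0 0 90"

```text
t: 8.78
eef_pos: [0.4528, -0.0108, 0.1532]
eef_rot: [-0.001, 0.995, 0.101, 0.001]
force: [0.6, -0.1, 0.1]
width: 0.005
```

```bash
python3 - <<'E'
from h import *
from bench import telemetry,vision
plan((-105,-9,75)); print(telemetry.get_state()["q"].round(2))
for n in ["wrist","side"]:
    i=vision.read_camera(n)["image"]; cv2.imwrite(f"pics/{n}7.png",i)
E
```

```text
t 8.775 TCP in case mm [-106.1   -8.8  153.2] F [ 0.6 -0.1  0.1] w 0.005
shift [0.0009 0.0003 0.0782] turn [ 2.000e-02 -1.500e-01 -8.978e+01]
[-0.31  0.44  0.4   2.07 -0.27  0.67 -1.1 ]
```

View pics/wrist7.png

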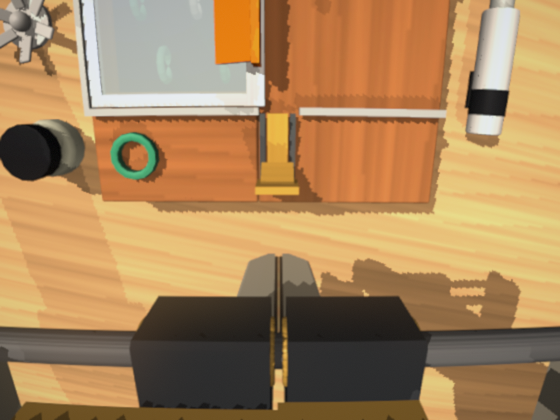

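View pics/side7.png

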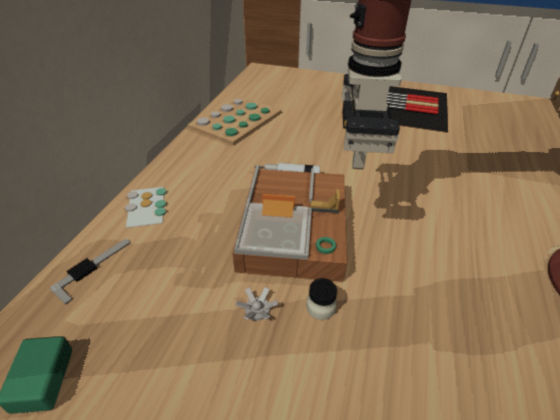

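The fingers (278,258) line up with the tab, which is centred at (278,190), and there is clear space in front. I lower the arm.

Request:
move_arm --pt "-1 0.001 0 0.03 0 0 0" --pt "-1 0.001 0 0.055 0 0 0" --pt "-1 0.001 0 0.07 0 0 0" --pt "-1 0.001 0 0.078 0 0 0" --pt "-1 0.001 0 0.078 0 0 0"

```text
t: 9.5
eef_pos: [0.4542, -0.0108, 0.0752]
eef_rot: [-0.001, 0.995, 0.101, 0.001]
force: [0.7, 0.0, -0.2]
width: 0.005
```

```bash
python3 - <<'E'
from h import *
from bench import telemetry,vision
plan((-55.5,-9,75))
for n in ["wrist"]:
    i=vision.read_camera(n)["image"]; cv2.imwrite(f"pics/{n}8.png",i)
E
```

```text
t 9.5 TCP in case mm [-104.7   -9.    75.2] F [ 0.7  0.  -0.2] w 0.005
shift [0.0492 0.0001 0.0003] turn [ 2.000e-02 -1.600e-01 -8.984e+01]
```

View pics/wrist8.png

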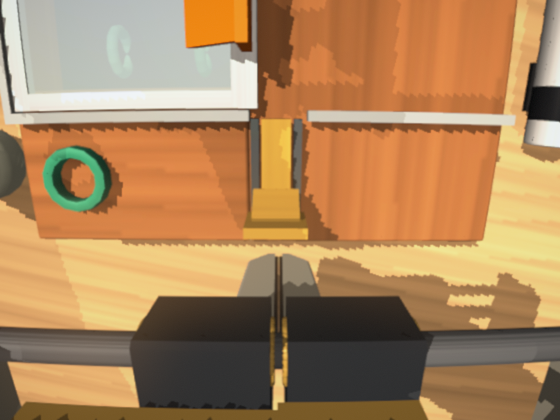

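The tips at (278,256) are centred on the tab face at (276,238). I push the bolt.

Request:
move_arm --pt "-1 0.005 0 0 0 0 0" --pt "-1 0.01 0 0 0 0 0" --pt "-1 0.015 0 0 0 0 0" --pt "-1 0.018 0 0 0 0 0" --pt "-1 0.021 0 0 0 0 0" --pt "-1 0.024 0 0 0 0 0" --pt "-1 0.028 0 0 0 0 0" --pt "-1 0.032 0 0 0 0 0" --pt "-1 0.036 0 0 0 0 0" --pt "-1 0.04 0 0 0 0 0" --pt "-1 0.044 0 0 0 0 0" --pt "-1 0.046 0 0 0 0 0"

```text
t: 11.05
eef_pos: [0.4998, -0.0016, 0.0756]
eef_rot: [-0.001, 0.995, 0.101, 0.001]
force: [-2.5, -1.0, -1.1]
width: 0.007
```

```bash
python3 - <<'E'
from h import *
from bench import telemetry,vision
plan((-55.5,-9,75))
for n in ["wrist"]:
    i=vision.read_camera(n)["image"]; cv2.imwrite(f"pics/{n}9.png",i)
E
```

```text
t 11.05 TCP in case mm [-58.2  -9.   75.6] F [-2.5 -1.  -1.1] w 0.007
shift [ 0.0027 -0.      0.0006] turn [ 7.000e-02 -1.800e-01 -8.984e+01]
```

View pics/wrist9.png

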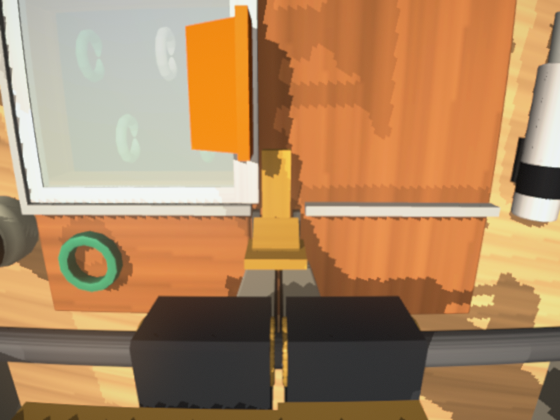

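The bolt bar is passing through the rail gap behind the lid, with its end at (277,152). The push force is still only about 2.5 N, so I go on to the stop.

Request:
move_arm --pt "-1 0.002 0 0 0 0 0" --pt "-1 0.004 0 0 0 0 0" --pt "-1 0.006 0 0 0 0 0" --pt "-1 0.008 0 0 0 0 0" --pt "-1 0.008 0 0 0 0 0"

```text
t: 11.72
eef_pos: [0.5002, -0.0015, 0.0754]
eef_rot: [-0.002, 0.995, 0.1, -0.006]
force: [-12.8, -3.5, 11.7]
width: 0.008
```

```bash
python3 - <<'E'
from h import *
plan((-55.5,-9,75))
E
```

```text
t 11.725 TCP in case mm [-57.8  -8.9  75.4] F [-12.8  -3.5  11.7] w 0.008
shift [0.0023 0.0001 0.0004] turn [ -0.75   0.33 -89.94]
```

It stalled at case x -57.8, about 2 mm short of where I computed the stop, and there is an odd vertical force. I back off and measure the bolt travel by picture.

Request:
move_arm --pt "-1 -0.005 0 0 0 0 0" --pt "-1 -0.015 0 0 0 0 0" --pt "-1 -0.025 0 0 0 0 0" --pt "-1 -0.025 0 -0.03 0 0 0" --pt "-1 -0.025 0 -0.06 0 0 0" --pt "-1 -0.045 0 -0.078 0 0 0" --pt "-1 -0.047 0 -0.078 0 0 0" --pt "-1 -0.047 0 -0.078 0 0 0"

```text
t: 12.72
eef_pos: [0.4552, -0.0106, 0.1535]
eef_rot: [-0.002, 0.995, 0.1, -0.006]
force: [0.0, -1.2, -0.1]
width: 0.005
```

```bash
python3 - <<'E'
from h import *
from bench import telemetry,vision
plan((-105,-9,75))
for n in ["wrist","side","scene"]:
    c=vision.read_camera(n); i=c["image"]; cv2.imwrite(f"pics/{n}10.png",i)
    if n=="wrist":
        W=cam(c); cv2.imwrite("pics/w10c.png",cv2.resize(i[80:230,190:350],None,fx=4,fy=4,interpolation=cv2.INTER_CUBIC))
        for b in (28,30,32):
            for P in [(-80+b,5,86),(-80+b,-23,86),(-75+b,5,86),(-75+b,-23,86),(-95,5,50),(-95,-50,50),(-28,-23,59),(-28,10,59),(30,0,57),(60,2,83),(0,2,83)]:
                print(b,P,((proj(W,c2w(CASE,P))[0]-[190,80])*4).round(0))
    if n=="side": cv2.imwrite("pics/s10c.png",cv2.resize(i[140:270,220:370],None,fx=5,fy=4.5,interpolation=cv2.INTER_CUBIC))
E
```

```text
t 12.725 TCP in case mm [-103.7   -9.   153.5] F [ 0.  -1.2 -0.1] w 0.005
shift [-0.0004  0.0004  0.0785] turn [ -0.75   0.31 -89.91]
28 (-52, 5, 86) [259. 288.]
28 (-52, -23, 86) [439. 288.]
28 (-47, 5, 86) [258. 256.]
28 (-47, -23, 86) [439. 256.]
28 (-95, 5, 50) [275. 492.]
28 (-95, -50, 50) [568. 493.]
28 (-28, -23, 59) [433. 125.]
28 (-28, 10, 59) [238. 125.]
28 (30, 0, 57) [ 295. -243.]
28 (60, 2, 83) [ 271. -509.]
28 (0, 2, 83) [275. -65.]
30 (-50, 5, 86) [258. 275.]
30 (-50, -23, 86) [439. 275.]
30 (-45, 5, 86) [258. 242.]
30 (-45, -23, 86) [440. 243.]
30 (-95, 5, 50) [275. 492.]
30 (-95, -50, 50) [568. 493.]
30 (-28, -23, 59) [433. 125.]
30 (-28, 10, 59) [238. 125.]
30 (30, 0, 57) [ 295. -243.]
30 (60, 2, 83) [ 271. -509.]
30 (0, 2, 83) [275. -65.]
32 (-48, 5, 86) [258. 262.]
32 (-48, -23, 86) [439. 262.]
32 (-43, 5, 86) [258. 229.]
32 (-43, -23, 86) [440. 230.]
32 (-95, 5, 50) [275. 492.]
32 (-95, -50, 50) [568. 493.]
32 (-28, -23, 59) [433. 125.]
32 (-28, 10, 59) [238. 125.]
32 (30, 0, 57) [ 295. -243.]
32 (60, 2, 83) [ 271. -509.]
32 (0, 2, 83) [275. -65.]
```

View pics/w10c.png

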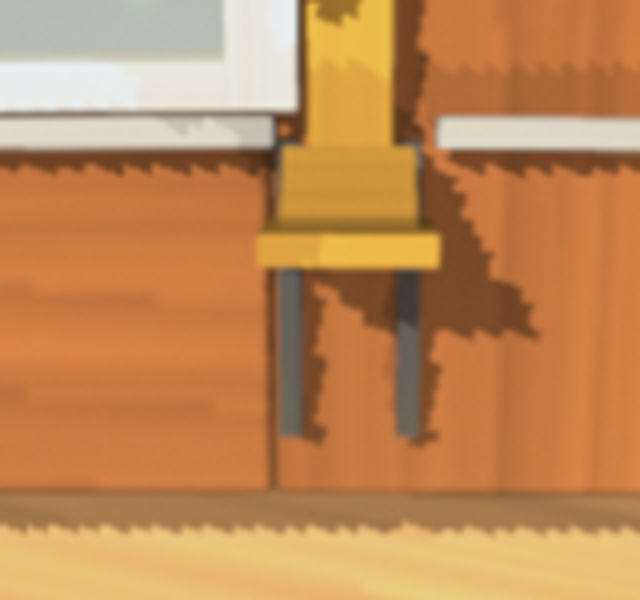

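View pics/s10c.png

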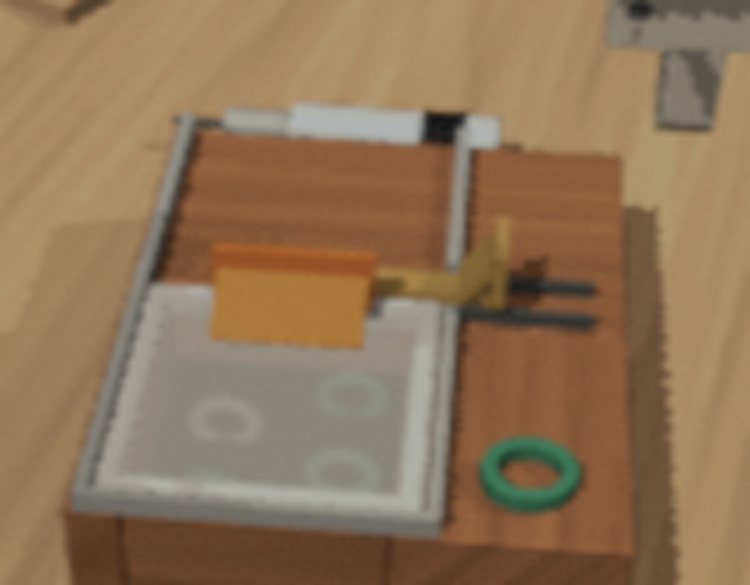

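View pics/wrist10.png

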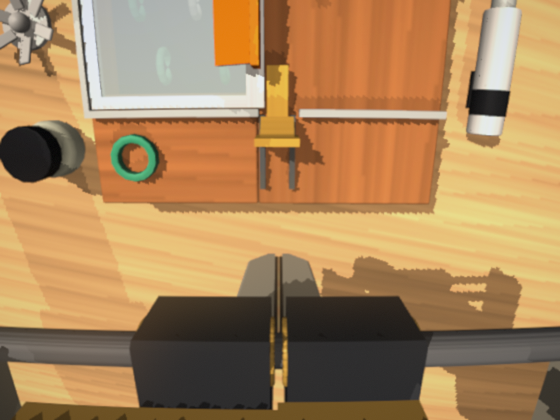

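The picture puts the bolt at about 31.5 mm: the tab edges are at rows 232/268, predicted 229/262 for 32 mm, and the rail itself shows a similar offset of about 1 mm. That agrees with fully across, but not conclusively, so I'll press again a little lower down to confirm the stop.

Request:
move_arm --pt "-1 0.01 0 0.02 0 0 0" --pt "-1 0.025 0 0.05 0 0 0" --pt "-1 0.03 0 0.075 0 0 0" --pt "-1 0.03 0 0.081 0 0 0" --pt "-1 0.035 0 0.081 0 0 0" --pt "-1 0.04 0 0.081 0 0 0" --pt "-1 0.043 0 0.081 0 0 0" --pt "-1 0.046 0 0.081 0 0 0" --pt "-1 0.05 0 0.081 0 0 0" --pt "-1 0.054 0 0.081 0 0 0" --pt "-1 0.058 0 0.081 0 0 0" --pt "-1 0.058 0 0.081 0 0 0"

```text
t: 14.38
eef_pos: [0.4999, -0.0011, 0.0708]
eef_rot: [-0.003, 0.995, 0.099, -0.018]
force: [-16.5, -4.3, 15.1]
width: 0.008
```

```bash
python3 - <<'E'
from h import *
from bench import vision
plan((-85,-9,73))
cv2.imwrite("pics/wrist11.png",vision.read_camera("wrist")["image"])
E
```

```text
t 14.375 TCP in case mm [-58.   -8.5  70.8] F [-16.5  -4.3  15.1] w 0.008
shift [-0.0271  0.0005 -0.0012] turn [ -2.04   1.17 -90.04]
```

View pics/wrist11.png

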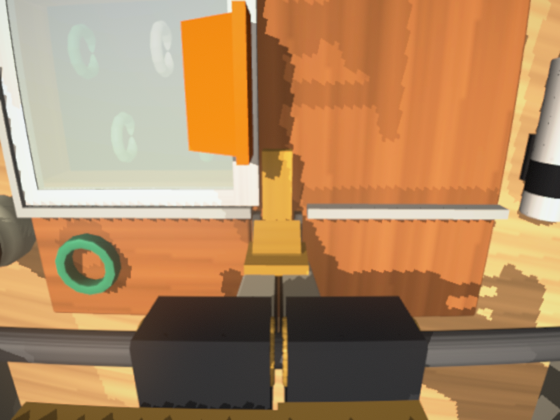

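It stops in the same place under 17 N, where 2 N moves the bolt. I retreat clear for a final look.

Request:
move_arm --pt "-1 -0.005 0 0 0 0 0" --pt "-1 -0.015 0 0 0 0 0" --pt "-1 -0.027 0 0 0 0 0" --pt "-1 -0.027 0 -0.03 0 0 0" --pt "-1 -0.027 0 -0.07 0 0 0" --pt "-1 -0.04 0 -0.11 0 0 0" --pt "-1 -0.04 0 -0.13 0 0 0" --pt "-1 -0.04 0 -0.13 0 0 0" --pt "-1 -0.04 0 -0.13 0 0 0"

```text
t: 15.55
eef_pos: [0.4648, -0.009, 0.2013]
eef_rot: [-0.003, 0.995, 0.099, -0.019]
force: [-0.2, -0.6, -0.6]
width: 0.004
```

```bash
python3 - <<'E'
from h import *
from bench import vision
plan((-85,-9,200))
for n in ["wrist","side"]: 
    c=vision.read_camera(n); i=c["image"]; cv2.imwrite(f"pics/{n}12.png",i)
    if n=="side":
        S=cam(c); cv2.imwrite("pics/s12c.png",cv2.resize(i[140:270,220:370],None,fx=5,fy=4.5,interpolation=cv2.INTER_CUBIC))
        for P in [(-25,120,57),(85,120,57),(-25,0,57),(0,2,83),(60,2,83),(-48,5,86),(-48,-23,86)]: print(P,((proj(S,c2w(CASE,P))[0]-[220,140])*[5,4.5]).round())
E
```

```text
t 15.55 TCP in case mm [-94.   -9.3 201.3] F [-0.2 -0.6 -0.6] w 0.004
shift [ 0.009  -0.0003  0.0009] turn [ -2.11   1.2  -90.02]
(-25, 120, 57) [421. 507.]
(85, 120, 57) [ 89. 483.]
(-25, 0, 57) [438. 296.]
(0, 2, 83) [373. 246.]
(60, 2, 83) [211. 236.]
(-48, 5, 86) [506. 253.]
(-48, -23, 86) [507. 211.]
```

View pics/wrist12.png

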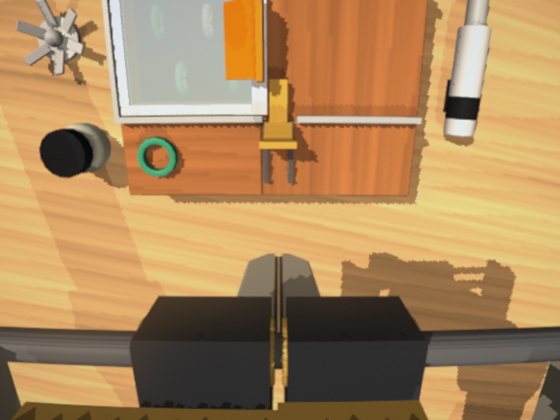

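View pics/s12c.png

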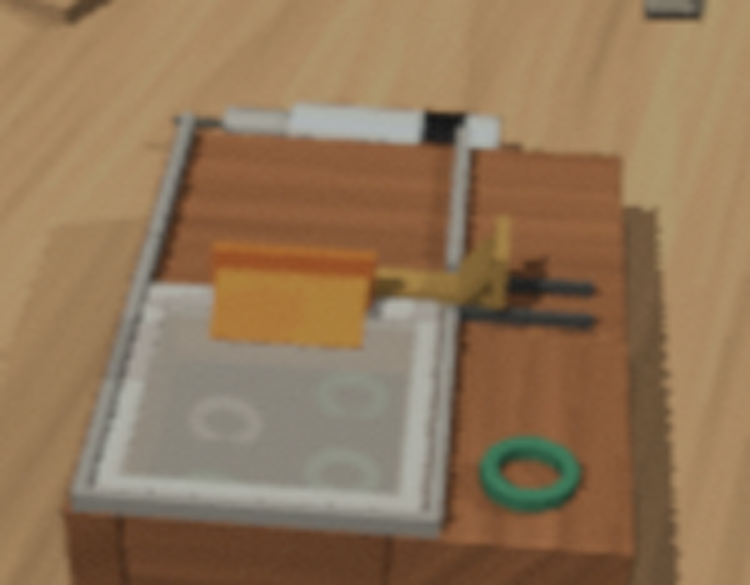

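The lid sits against the case end, with its ledge top at (212–378, 248). The bolt reaches across behind it, with the tab at (505,217) against (507,211) predicted for fully across. The loose parts are where they were.

```bash
python3 -c "
from bench import workorder
print(workorder.finish_job())"
```

```text
the job is handed in; nothing more can be done
None
```

The lid is shut and the bolt is across behind it. I pushed the lid first by its ledge, then the bolt by its tab, with the fingers closed and nothing gripped. The job was handed in at about 15.6 s with the arm raised clear.

- **Lid:** it stopped firmly, with no motion under 15 N, at the computed shut position. The final pictures agree with that.
- **Bolt:** it stopped twice at the same place under 13–17 N, where about 2 N normally moves it. The pictures put it at about 31.5–32 mm of the 32 mm travel.
- **Loose parts:** the handpiece, jade ring, jar and flower look unmoved.

**Disagreements:**
- The TCP stalled about 2 mm short of my computed stop for the bolt. That is within the calibration error, and the firm stop and the pictures both point to fully across.
- Pressing on the bolt's stop also showed an upward force of 12–15 N, which I did not explain. It was gone once I backed off.

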